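# Shut the canister and tighten its lid knob until the clutch slips

## Task

The flip-top lid of the tan canister has been left standing open: push it gently down until it is fully shut. Then take the T-shaped knob on the lid without crushing it, turn it clockwise (seen from above) until its torque-limiting clutch clearly slips, stop at once and let go, leaving the lid shut and the knob tight. Do not disturb the bowl, the jar lid and the jar beside it.

Things in the scene. Friction and masses are not known exactly. Their poses are not given: they have to be found in the camera images.
- canister: Tan plastic canister, an open box 130 (x) x 120 (y) x 120 mm high, screwed down on a timber shelf whose top is 45 mm above the work surface. Origin: centre of its underside; z up. Its hinge is at its +x end (away from the robot), the lid's free edge at its -x end.
- lid (a joint): Angle of the flip-top lid, rad: 0 fully shut (stopped by a rubber seal), growing as it opens; it starts half open and stays where it is left (dry friction of 0.3 N m, so about 2 to 4 N at the lip moves it). A flat tan plate 124 mm wide and 10 mm thick that reaches 145 mm from the hinge line, with a thin thumb lip 12 mm further.
- lid_hinge (a point): Point on the lid's hinge line, in the middle of the width, at the canister's +x top edge (120 mm above its underside). Axes turn with the lid: -x runs along the lid to its free edge, y is the hinge axis (turning about +y opens it), z is square to the lid, outwards. The lid's outer face lies 11 mm out from the hinge line along z.
- lid_lip (a point): Point on the lid's outer face to push on: 130 mm from the hinge line along -x, 11 mm out along z, mid-width. Axes as lid_hinge.
- collar: Grey round collar under the knob, 66 mm across, top 9 mm above the lid's outer face, a 4 mm rib at its rim along its x. It ends the closing screw: turns with the knob on 0.07 N m until the seal is home, after 0.25 to 1.2 rad (unseen, different every time), then stops dead. Origin: on the knob's axis, 62 mm from the hinge line, at the lid's outer face; z out of the lid.
- handle: Black T-shaped knob: a straight bar 56 mm long (its x), 18 wide (y), 28 high, underside 24 mm and top 52 mm above the lid's outer face; grip it across its ends. Origin: on the turning axis at the lid's outer face; z out of the lid, upright when shut. Tightens clockwise seen from above. Starts with its x along the collar's x. When turning pauses, the torque felt falls to about half.
- handle_grip (a point): Centre of the knob's bar, 38 mm above the lid's outer face. The clutch between knob and collar holds 0.6 N m, then slips clockwise at that steady torque and stays there; anticlockwise it never slips. A clear slip is 5 degrees (0.08 rad) past the standing collar; over 18 degrees (0.32 rad) ruins it. The knob bears a squeeze of 45 N (25 is plenty), the lid a push of 30 N.
- bowl: White ceramic bowl, 110 mm across, 50 mm high, standing loose on the shelf beside the canister. Origin: centre of its underside.
- jar_lid: Green silicone jar lid, a disc 80 mm across and 9 mm thick with a 16 mm knob, 21 mm high in all, lying loose on the shelf. Origin: centre of its underside.
- jar: Amber glass jar with a steel cap, 56 mm across, 85 mm high, standing loose on the shelf. Origin: centre of its underside.

How it is judged:
By the outcome, as a careful person would: the job done as asked, in the order asked, and still so for the second after the job is handed in, with the robot touching nothing.
It also fails if it takes over 69 s, if anything falls off the work surface, if the arm or the gripper's body presses on something with over 40 N, if the wrist force passes 120 N, or if a joint passes its speed limit or range.

## Robot

A 6-joint arm with a two-finger parallel gripper is mounted at the origin on the work surface. World frame = base frame: x ahead of the robot, y to its left, z up, the work surface at z = 0. Lengths are in m, angles in rad, forces in N, time in s.
With the tool pointing down it reaches from about 0.225 to 0.875 m from the base axis. Payload 3.4 kg.
Tool frame: the origin (TCP) lies at the very end of the fingers, on their centre line; the grasp point (between the pads) lies behind it (manip.grasp_offset is the z of the grasp point in the tool frame, in m); z points along the fingers, y is the line along which they close (so a half turn about z gives the same grasp; the last joint's range is limited). The gripper opens to 85 mm and grips with 20 to 120 N. Pads are 22 mm wide; open, the fingers measure 114 mm over their backs; the gripper's body (76 mm by 85 mm) begins 54 mm behind the grasp point. The pads swing forward as they close: fully open they stand 13 mm farther back than shut.
Start: joints at [1.225, 0.276, 1.505, -0, 1.361, -0.121], TCP at [0.128, 0.561, 0.231] pointing down, gripper open.
Joint ranges: [-2.89, 2.89], [-0.75, 2.08], [0.22, 2.7], [-1.18, 4.32], [0.11, 2.71], [-2.7, 2.7]. Speed limits (rad/s): [2.57, 2.57, 3.14, 3.14, 3.14, 3.14].

## Interface

Orientations are given as a unit quaternion [w, x, y, z].
In Python, from rig import manip gives the robot as it stands.
- The arm moves only by the shell command python3 -m pendant 'ROWS' [FORCE]. ROWS is JSON, a list of rows, each an object of numbers: "dx", "dy", "dz": the shift along the tool's x, y, z in m; "rx", "ry", "rz": the turn, a rotation vector about the tool's x, y, z in degrees; "hand": the finger opening in m, from 0 to 0.0854. In form: [{"dx": .., "dy": .., "dz": .., "rx": .., "ry": .., "rz": .., "hand": ..}, ...]. A call has 1 to 12 rows; each row shifts and turns the commanded pose from where the row before left it, along the tool's axes as they then stand; what a row does not reach is not made up. A row lasts 1/12 s, in which the tool goes at most 41.7 mm and 7.16 degrees, less where a joint would pass 70% of its speed; a pose out of reach is approached as far as the arm can. A call is refused whole if a number of a shift passes 0.0417 or a number of a turn 7.16, either way. A call with a gripper value outside its range is refused whole. The fingers move at their own pace and stop on an object; FORCE is the grip in N (left out, the last holds). Time passes only in rows, so rows that do not move let the fingers close. It gives the time, the measured TCP pose, the force, the opening and the grip force at its end, in the units of the state.
- manip.get_state(): the state, without advancing time (a new reading comes with each control period).
- manip.get_image(name): name is "side" or "top"; returns a dict with "frame" (400x640x3 uint8, red, green, blue), "fx", "fy", "cx", "cy" (pixels), "position" and "attitude" of the camera in the world. Camera axes: x right, y up, looking along -z (the intrinsics and any distortion apply to the point x, -y, -z); pixel columns grow to the right and rows downward; lengths in m; the calibration is good to about 2 mm. A picture is of the moment at which its call begins. There is no depth.
- manip.sign_off(): hands the job in; it is judged then, once.
The state is a dict: "clock": time; "qpos": joint angles; "qd": joint speeds; "effort": joint torques, N m; "position": TCP position; "ee_rot": TCP orientation; "contact_force": force on the tool from outside, world axes, zero at the start; "moment": the same for the moment, N m; "width": finger opening in m; "gripper_force": force on a finger pad.
Only numpy, scipy, OpenCV 4.12 (cv2) and the standard library are available. Lean on these libraries where they do the work, as an engineer would, in place of code of your own. Each camera call takes 0.05 s, during which the arm holds its last target. There are 200 camera calls.

## Working session

There is one attempt and no reset: what is moved stays moved. The work goes in short steps, Python scripts to look and compute and a shell command to move; the robot and the scene stay as the last step left them, time stands still between calls to the robot, and variables do not carry over. Pictures are saved under pics/ and viewed, at most 10 in all, crops included, and the job is handed in when it is done.

```bash
ls; mkdir -p pics; python3 - <<'E'
from rig import manip
import cv2
print(manip.grasp_offset); print(manip.get_state())
for n in("side","top"):
    d=manip.get_image(n); cv2.imwrite(f"pics/{n}0.png",d["frame"][:,:,::-1]); d.pop("frame"); print(d)
E
```

```text
pics
-0.0187
{'clock': 0.0, 'qpos': array([ 1.22499105e+00,  2.76584399e-01,  1.50614597e+00, -1.83843227e-05,
        1.36071014e+00, -1.20984806e-01]), 'qd': array([ 4.63583382e-05, -1.98307836e-03, -1.79552048e-03,  2.72727941e-04,
       -5.22990659e-04, -8.44294686e-04]), 'effort': array([-1.43551344e-03, -4.16773260e+01, -2.45811850e+01, -2.71940507e-04,
        1.09305247e-02,  1.56830453e-05]), 'position': array([0.12800408, 0.56001649, 0.23044065]), 'ee_rot': array([-2.04942461e-04,  1.12171687e-01,  9.93688411e-01, -9.00953099e-04]), 'contact_force': array([0.46273685, 0.86362323, 0.03990674]), 'moment': array([ 0.01767562, -0.01334717,  0.02685329]), 'gripper_force': 0.0, 'width': 0.08543389766159368}
{'fx': 426.66674415007986, 'fy': 426.66674415007986, 'cx': 315.05546513169, 'cy': 199.46293484217637, 'position': array([0.40315193, 0.73881159, 0.88631789]), 'attitude': array([-0.12787855, -0.0615331 ,  0.3895168 ,  0.91002056])}
{'fx': 470.14815280961767, 'fy': 470.14815280961767, 'cx': 316.748757191216, 'cy': 197.78084016215166, 'position': array([0.57047877, 0.01654181, 1.23378496]), 'attitude': array([ 0.70874731,  0.02259206, -0.02739032, -0.7045684 ])}
```

View pics/side0.png

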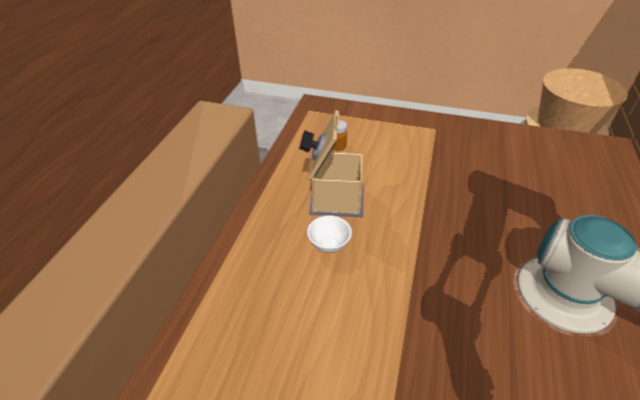

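View pics/top0.png

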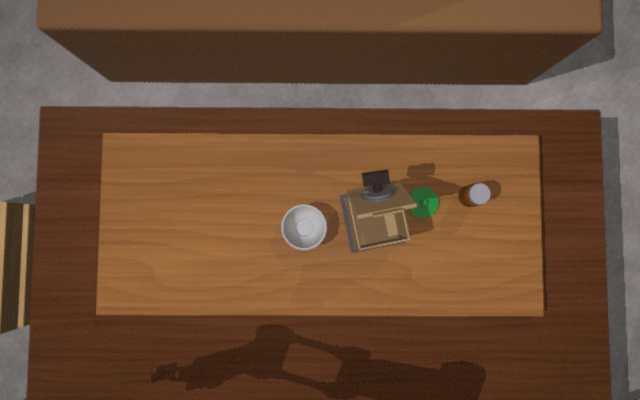

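Side view: canister around (338,185), lid leaning with the black knob at (308,141), bowl (329,235). Top view: canister opening around (382,228), lid (380,198), knob (376,180), bowl (304,227), jar lid (424,202), jar (478,195). I'll enlarge both crops to read corners.

```bash
python3 - <<'E'
import cv2,numpy as np
a=cv2.imread("pics/side0.png")[105:225,285:385]; b=cv2.imread("pics/top0.png")[165:255,330:430]
a=cv2.resize(a,None,fx=4,fy=4,interpolation=2)[:480,:400]; b=cv2.resize(b,None,fx=4,fy=4,interpolation=2)
b=np.vstack([b,np.zeros((120,400,3),np.uint8)])
cv2.imwrite("pics/c0.png",np.hstack([a,b]))
E
```

```text
(no output)
```

View pics/c0.png

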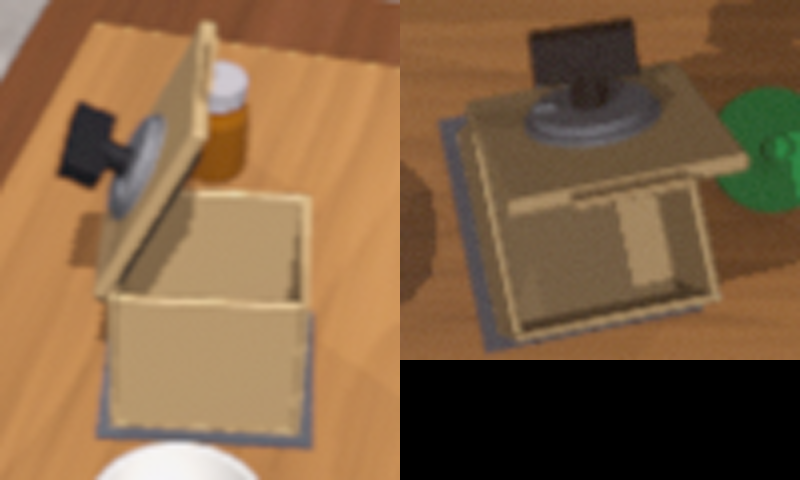

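```bash
cat > h.py <<'E'
import numpy as np
from scipy.spatial.transform import Rotation as R
CAM={'side':(426.66674,315.05547,199.46293,[0.40315193,0.73881159,0.88631789],[-0.12787855,-0.0615331,0.3895168,0.91002056]),
'top':(470.14815,316.74876,197.78084,[0.57047877,0.01654181,1.23378496],[0.70874731,0.02259206,-0.02739032,-0.7045684])}
def ray(n,u,v):
    f,cx,cy,p,q=CAM[n]
    d=R.from_quat(q,scalar_first=True).apply([(u-cx)/f,-(v-cy)/f,-1]); return np.array(p),d/np.linalg.norm(d)
def onz(n,u,v,z):
    p,d=ray(n,u,v); return p+d*(z-p[2])/d[2]
def tri(a,b):
    (p,d),(q,e)=ray('side',*a),ray('top',*b)
    s=np.linalg.lstsq(np.c_[d,-e],q-p,rcond=None)[0]
    x,y=p+s[0]*d,q+s[1]*e; return (x+y)/2,np.linalg.norm(x-y)
def proj(n,X):
    f,cx,cy,p,q=CAM[n]; c=R.from_quat(q,scalar_first=True).inv().apply(np.array(X)-p)
    return np.array([cx+f*c[0]/-c[2],cy-f*c[1]/-c[2]])
E
python3 - <<'E'
from h import *
np.set_printoptions(precision=4,suppress=True)
for n,u,v in[('top',359.5,249.7),('top',409,239.2),('side',312,179.5),('side',361.5,182),('side',362,154.2)]: print(n,onz(n,u,v,.165))
print(tri((361.5,182),(359.5,249.7)),tri((362,154.2),(409,239.2)))
print('lid free +y',tri((335.7,140),(357.5,217.5)),'-y',tri((337.2,112),(416.2,206)))
print('bar centre',tri((285+90/4,105+145/4),(330+183/4,165+55/4)))
from rig import manip
print(R.from_quat(manip.get_state()['ee_rot'],scalar_first=True).as_matrix())
E
```

```text
top [ 0.529  -0.0879  0.165 ]
top [ 0.5533 -0.2003  0.165 ]
side [ 0.6533 -0.0566  0.165 ]
side [ 0.5284 -0.081   0.165 ]
side [ 0.5509 -0.1954  0.165 ]
(array([ 0.5291, -0.0885,  0.1586]), np.float64(0.0007634901039695043)) (array([ 0.5525, -0.2014,  0.1602]), np.float64(0.0014248639749472095))
lid free +y (array([ 0.5975, -0.0719,  0.2892]), np.float64(0.0013490009047737565)) -y (array([ 0.6224, -0.1896,  0.2911]), np.float64(0.0009309025022991006))
bar centre (array([ 0.682 , -0.1155,  0.2392]), np.float64(0.0007368359324418933))
[[-0.9748  0.2229 -0.0006]
 [ 0.2229  0.9748 -0.0016]
 [ 0.0002 -0.0017 -1.    ]]
```

```bash
python3 -m pendant '[{"dz":-0.035,"rz":-6.1,"hand":0},{"dz":-0.035,"rz":-6.1,"hand":0},{"dz":-0.035,"rz":-6.1,"hand":0},{"dz":-0.035,"rz":-6.1,"hand":0},{"dz":-0.03,"hand":0}]' 30
python3 -m pendant '[{"dx":-0.016,"dy":-0.032},{"dx":-0.016,"dy":-0.032},{"dx":-0.016,"dy":-0.032},{"dx":-0.016,"dy":-0.032},{"dx":-0.016,"dy":-0.032},{"dx":-0.016,"dy":-0.032},{"dx":-0.016,"dy":-0.032},{"dx":-0.016,"dy":-0.032},{"dx":-0.016,"dy":-0.032},{"dx":-0.016,"dy":-0.032},{"dx":-0.016,"dy":-0.032},{"dx":-0.016,"dy":-0.032}]'
python3 -m pendant '[{"dx":-0.016,"dy":-0.032},{"dx":-0.016,"dy":-0.032},{"dx":-0.016,"dy":-0.032},{"dx":-0.016,"dy":-0.032},{"dx":-0.016,"dy":-0.032},{"dx":-0.016,"dy":-0.032},{"dx":-0.016,"dy":-0.032},{"dx":-0.016,"dy":-0.032},{},{}]'
```

```text
invalid input
invalid input
invalid input
```

```bash
python3 -m pendant '[{"dx":0,"dy":0,"dz":-0.035,"rx":0,"ry":0,"rz":-6.1,"hand":0},{"dx":0,"dy":0,"dz":-0.035,"rx":0,"ry":0,"rz":-6.1,"hand":0},{"dx":0,"dy":0,"dz":-0.035,"rx":0,"ry":0,"rz":-6.1,"hand":0},{"dx":0,"dy":0,"dz":-0.035,"rx":0,"ry":0,"rz":-6.1,"hand":0},{"dx":0,"dy":0,"dz":-0.03,"rx":0,"ry":0,"rz":0,"hand":0}]' 30
```

```text
clock: 0.52
position: [0.1281, 0.5604, 0.4035]
ee_rot: [0.0, -0.102, 0.995, 0.0]
contact_force: [-0.3, 0.2, 0.6]
width: 0.0257
gripper_force: 0.0
```

```bash
python3 -m pendant '[{"dx":-0.016,"dy":-0.032,"dz":0,"rx":0,"ry":0,"rz":0,"hand":0},{"dx":-0.016,"dy":-0.032,"dz":0,"rx":0,"ry":0,"rz":0,"hand":0},{"dx":-0.016,"dy":-0.032,"dz":0,"rx":0,"ry":0,"rz":0,"hand":0},{"dx":-0.016,"dy":-0.032,"dz":0,"rx":0,"ry":0,"rz":0,"hand":0},{"dx":-0.016,"dy":-0.032,"dz":0,"rx":0,"ry":0,"rz":0,"hand":0},{"dx":-0.016,"dy":-0.032,"dz":0,"rx":0,"ry":0,"rz":0,"hand":0},{"dx":-0.016,"dy":-0.032,"dz":0,"rx":0,"ry":0,"rz":0,"hand":0},{"dx":-0.016,"dy":-0.032,"dz":0,"rx":0,"ry":0,"rz":0,"hand":0},{"dx":-0.016,"dy":-0.032,"dz":0,"rx":0,"ry":0,"rz":0,"hand":0},{"dx":-0.016,"dy":-0.032,"dz":0,"rx":0,"ry":0,"rz":0,"hand":0},{"dx":-0.016,"dy":-0.032,"dz":0,"rx":0,"ry":0,"rz":0,"hand":0},{"dx":-0.016,"dy":-0.032,"dz":0,"rx":0,"ry":0,"rz":0,"hand":0}]'
python3 -m pendant '[{"dx":-0.016,"dy":-0.032,"dz":0,"rx":0,"ry":0,"rz":0,"hand":0},{"dx":-0.016,"dy":-0.032,"dz":0,"rx":0,"ry":0,"rz":0,"hand":0},{"dx":-0.016,"dy":-0.032,"dz":0,"rx":0,"ry":0,"rz":0,"hand":0},{"dx":-0.016,"dy":-0.032,"dz":0,"rx":0,"ry":0,"rz":0,"hand":0},{"dx":-0.016,"dy":-0.032,"dz":0,"rx":0,"ry":0,"rz":0,"hand":0},{"dx":-0.016,"dy":-0.032,"dz":0,"rx":0,"ry":0,"rz":0,"hand":0},{"dx":-0.016,"dy":-0.032,"dz":0,"rx":0,"ry":0,"rz":0,"hand":0},{"dx":-0.016,"dy":-0.032,"dz":0,"rx":0,"ry":0,"rz":0,"hand":0},{"dx":-0.016,"dy":-0.032,"dz":0,"rx":0,"ry":0,"rz":0,"hand":0},{"dx":0,"dy":0,"dz":0,"rx":0,"ry":0,"rz":0,"hand":0},{"dx":0,"dy":0,"dz":0,"rx":0,"ry":0,"rz":0,"hand":0}]'
```

```text
clock: 1.52
position: [0.3935, 0.221, 0.4011]
ee_rot: [-0.0, -0.1, 0.995, 0.0]
contact_force: [1.0, -0.1, 0.0]
width: -0.0
gripper_force: 0.0
clock: 2.43
position: [0.5923, -0.0324, 0.3994]
ee_rot: [-0.002, -0.099, 0.995, 0.001]
contact_force: [0.8, 0.6, -0.6]
width: -0.0001
gripper_force: 0.0
```

```bash
python3 -m pendant '[{"dx":-0.014,"dy":-0.032,"dz":0,"rx":0,"ry":0,"rz":0,"hand":0},{"dx":-0.014,"dy":-0.032,"dz":0,"rx":0,"ry":0,"rz":0,"hand":0},{"dx":-0.014,"dy":-0.032,"dz":0,"rx":0,"ry":0,"rz":0,"hand":0},{"dx":0,"dy":0,"dz":0.02,"rx":0,"ry":0,"rz":0,"hand":0},{"dx":0,"dy":0,"dz":0.03,"rx":0,"ry":0,"rz":0,"hand":0},{"dx":0,"dy":0,"dz":0.03,"rx":0,"ry":0,"rz":0,"hand":0},{"dx":0,"dy":0,"dz":0.02,"rx":0,"ry":0,"rz":0,"hand":0},{"dx":0,"dy":0,"dz":0.012,"rx":0,"ry":0,"rz":0,"hand":0},{"dx":0,"dy":0,"dz":0,"rx":0,"ry":0,"rz":0,"hand":0}]'
python3 - <<'E'
from rig import manip
import cv2,numpy as np
a=manip.get_image("side")["frame"][75:225,285:385,::-1];b=manip.get_image("top")["frame"][125:275,330:430,::-1]
cv2.imwrite("pics/c1.png",cv2.resize(np.hstack([a,b]),None,fx=4,fy=4,interpolation=2))
E
```

```text
clock: 3.18
position: [0.6495, -0.1144, 0.2859]
ee_rot: [-0.003, -0.101, 0.995, 0.002]
contact_force: [0.2, -0.7, -0.9]
width: -0.0002
gripper_force: 0.0
```

View pics/c1.png

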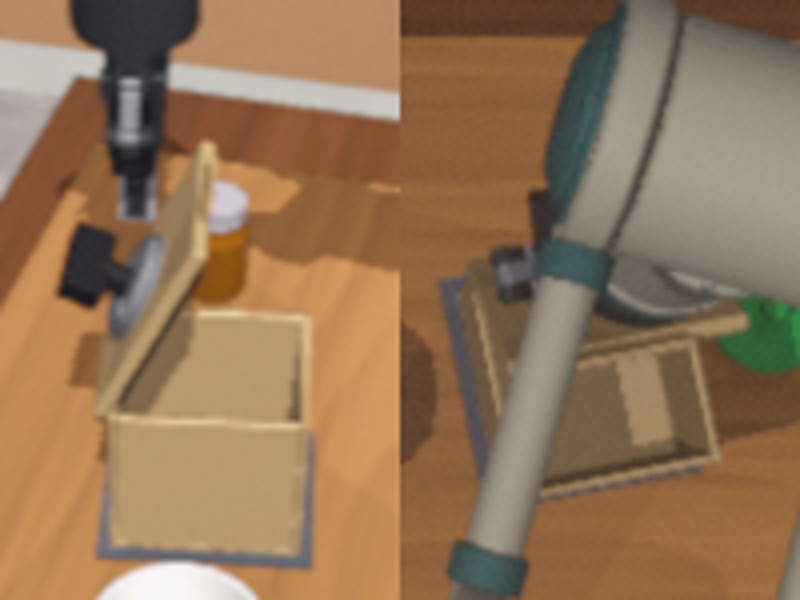

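The fingertip is behind the lid at side crop (137,215), clear above the knob (90,265). Now I push along the lid's arc.

```bash
python3 -m pendant '[{"dx":0.008,"dy":0,"dz":0,"rx":0,"ry":0,"rz":0,"hand":0},{"dx":0.009,"dy":0,"dz":0,"rx":0,"ry":0,"rz":0,"hand":0},{"dx":0.0076,"dy":0,"dz":0.0034,"rx":0,"ry":0,"rz":0,"hand":0},{"dx":0.0076,"dy":0,"dz":0.0034,"rx":0,"ry":0,"rz":0,"hand":0}]'
python3 -m pendant '[{"dx":0.0082,"dy":0,"dz":0.0051,"rx":0,"ry":0,"rz":0,"hand":0},{"dx":0.0082,"dy":0,"dz":0.0051,"rx":0,"ry":0,"rz":0,"hand":0},{"dx":0.0073,"dy":0,"dz":0.0062,"rx":0,"ry":0,"rz":0,"hand":0},{"dx":0.0073,"dy":0,"dz":0.0062,"rx":0,"ry":0,"rz":0,"hand":0},{"dx":0.0063,"dy":0,"dz":0.0073,"rx":0,"ry":0,"rz":0,"hand":0},{"dx":0.0063,"dy":0,"dz":0.0073,"rx":0,"ry":0,"rz":0,"hand":0}]'
```

```text
clock: 3.62
position: [0.6202, -0.1231, 0.2841]
ee_rot: [0.002, -0.1, 0.995, -0.001]
contact_force: [0.9, -0.8, 1.8]
width: 0.0001
gripper_force: 1.0
clock: 4.12
position: [0.5767, -0.132, 0.2458]
ee_rot: [0.001, -0.1, 0.995, -0.0]
contact_force: [0.3, -0.7, 1.8]
width: 0.0001
gripper_force: 0.7
```

```bash
python3 -m pendant '[{"dx":0.0051,"dy":0,"dz":0.0081,"rx":0,"ry":0,"rz":0,"hand":0},{"dx":0.0051,"dy":0,"dz":0.0081,"rx":0,"ry":0,"rz":0,"hand":0},{"dx":0.0038,"dy":0,"dz":0.0088,"rx":0,"ry":0,"rz":0,"hand":0},{"dx":0.0038,"dy":0,"dz":0.0088,"rx":0,"ry":0,"rz":0,"hand":0},{"dx":0.0025,"dy":0,"dz":0.006,"rx":0,"ry":0,"rz":0,"hand":0},{"dx":0.0025,"dy":0,"dz":0.006,"rx":0,"ry":0,"rz":0,"hand":0}]'
python3 -m pendant '[{"dx":0,"dy":0,"dz":0.004,"rx":0,"ry":0,"rz":0,"hand":0},{"dx":0,"dy":0,"dz":0.003,"rx":0,"ry":0,"rz":0,"hand":0},{"dx":0,"dy":0,"dz":0.003,"rx":0,"ry":0,"rz":0,"hand":0},{"dx":0,"dy":0,"dz":0,"rx":0,"ry":0,"rz":0,"hand":0}]'
```

```text
clock: 4.62
position: [0.5552, -0.1361, 0.1985]
ee_rot: [0.0, -0.1, 0.995, 0.0]
contact_force: [1.5, 1.1, 0.4]
width: -0.0001
gripper_force: 0.5
clock: 4.95
position: [0.5554, -0.136, 0.1888]
ee_rot: [-0.0, -0.1, 0.995, 0.0]
contact_force: [0.3, 0.2, -0.5]
width: -0.0
gripper_force: 0.0
```

```bash
for i in 1; do :; done; python3 -m pendant '[{"dx":0,"dy":0,"dz":0.003,"rx":0,"ry":0,"rz":0,"hand":0},{"dx":0,"dy":0,"dz":0.003,"rx":0,"ry":0,"rz":0,"hand":0},{"dx":0,"dy":0,"dz":0,"rx":0,"ry":0,"rz":0,"hand":0}]'
python3 -m pendant '[{"dx":0,"dy":0,"dz":0.002,"rx":0,"ry":0,"rz":0,"hand":0},{"dx":0,"dy":0,"dz":0.002,"rx":0,"ry":0,"rz":0,"hand":0}]'
python3 -m pendant '[{"dx":0,"dy":0,"dz":0.001,"rx":0,"ry":0,"rz":0,"hand":0},{"dx":0,"dy":0,"dz":0.001,"rx":0,"ry":0,"rz":0,"hand":0}]'
```

```text
clock: 5.2
position: [0.5553, -0.1361, 0.183]
ee_rot: [-0.0, -0.1, 0.995, 0.0]
contact_force: [0.0, 0.0, -0.2]
width: 0.0002
gripper_force: 0.0
clock: 5.37
position: [0.5553, -0.1362, 0.1795]
ee_rot: [0.0, -0.1, 0.995, -0.0]
contact_force: [-0.2, -0.2, 0.9]
width: 0.0002
gripper_force: 0.5
clock: 5.53
position: [0.5552, -0.1362, 0.1773]
ee_rot: [-0.0, -0.1, 0.995, 0.0]
contact_force: [-1.4, -0.3, 0.9]
width: 0.0002
gripper_force: 0.5
```

```bash
python3 -m pendant '[{"dx":0,"dy":0,"dz":0.001,"rx":0,"ry":0,"rz":0,"hand":0},{"dx":0,"dy":0,"dz":0.001,"rx":0,"ry":0,"rz":0,"hand":0}]'
python3 -m pendant '[{"dx":0,"dy":0,"dz":0.0005,"rx":0,"ry":0,"rz":0,"hand":0},{"dx":0,"dy":0,"dz":0.0005,"rx":0,"ry":0,"rz":0,"hand":0}]'
python3 - <<'E'
from rig import manip
import cv2,numpy as np
a=manip.get_image("side")["frame"][75:225,285:385,::-1];b=manip.get_image("top")["frame"][125:275,330:430,::-1]
cv2.imwrite("pics/c2.png",cv2.resize(np.hstack([a,b]),None,fx=4,fy=4,interpolation=2))
E
```

```text
clock: 5.7
position: [0.5553, -0.1362, 0.176]
ee_rot: [0.0, -0.1, 0.995, -0.0]
contact_force: [-2.4, 0.8, 9.2]
width: 0.0002
gripper_force: 4.3
clock: 5.87
position: [0.5553, -0.1362, 0.176]
ee_rot: [0.0, -0.1, 0.995, -0.0]
contact_force: [-2.3, 0.6, 11.3]
width: 0.0002
gripper_force: 5.5
```

View pics/c2.png

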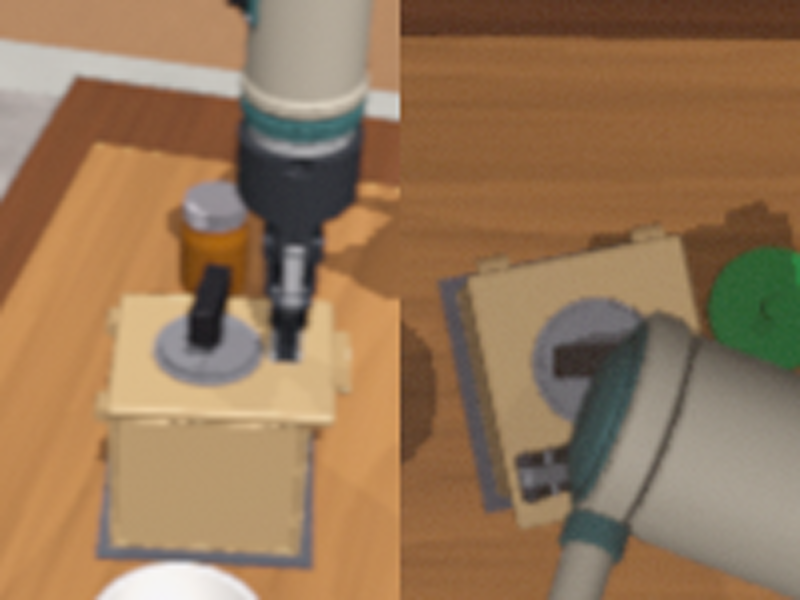

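Lid is shut (TCP at 0.176, the expected face height). I'll retreat up and to the side, open the hand and measure the knob.

```bash
python3 -m pendant '[{"dx":0,"dy":0,"dz":-0.01,"rx":0,"ry":0,"rz":0,"hand":0},{"dx":0,"dy":0,"dz":-0.03,"rx":0,"ry":0,"rz":0,"hand":0},{"dx":0,"dy":0,"dz":-0.03,"rx":0,"ry":0,"rz":0,"hand":0},{"dx":0,"dy":0,"dz":-0.03,"rx":0,"ry":0,"rz":0,"hand":0},{"dx":0,"dy":0.02,"dz":-0.03,"rx":0,"ry":0,"rz":0,"hand":0.085},{"dx":0,"dy":0.03,"dz":0,"rx":0,"ry":0,"rz":0,"hand":0.085},{"dx":0,"dy":0.03,"dz":0,"rx":0,"ry":0,"rz":0,"hand":0.085},{"dx":0,"dy":0.03,"dz":0,"rx":0,"ry":0,"rz":0,"hand":0.085},{"dx":0,"dy":0.03,"dz":0,"rx":0,"ry":0,"rz":0,"hand":0.085},{"dx":0,"dy":0.03,"dz":0,"rx":0,"ry":0,"rz":0,"hand":0.085},{"dx":0,"dy":0.03,"dz":0,"rx":0,"ry":0,"rz":0,"hand":0.085},{"dx":0,"dy":0,"dz":0,"rx":0,"ry":0,"rz":0,"hand":0.085}]'
cat > look.py <<'E'
import sys,cv2,numpy as np
from h import *
from rig import manip
np.set_printoptions(precision=4,suppress=True)
n=sys.argv[1]; a=manip.get_image("side")["frame"];b=manip.get_image("top")["frame"]
cv2.imwrite(f"pics/{n}s.png",a[:,:,::-1]);cv2.imwrite(f"pics/{n}t.png",b[:,:,::-1])
cv2.imwrite(f"pics/{n}.png",np.hstack([cv2.resize(a[130:190,305:355,::-1],None,fx=8,fy=8,interpolation=2),cv2.resize(b[180:240,355:405,::-1],None,fx=8,fy=8,interpolation=2)]))
for nm,im,(r0,r1,c0,c1) in(("side",a,(130,175,315,350)),("top",b,(190,235,360,400))):
    m=np.zeros(im.shape[:2],np.uint8); m[r0:r1,c0:c1]=(im[r0:r1,c0:c1].max(2)<75)*255
    k=cv2.connectedComponentsWithStats(m); i=1+k[2][1:,4].argmax()
    c=cv2.findContours((k[1]==i).astype(np.uint8),0,2)[0][0]; print(nm,k[2][i],k[3][i],cv2.minAreaRect(c),onz(nm,*k[3][i],.228 if nm=="top" else .214))
    if nm=="top":
        bx=cv2.boxPoints(cv2.minAreaRect(c)); P=np.array([onz('top',*p,.226)[:2] for p in bx])
        e=[P[1]-P[0],P[2]-P[1]]; l=max(e,key=np.linalg.norm); print('bar',P.mean(0),[np.linalg.norm(x) for x in e],'angle',np.degrees(np.arctan2(l[1],l[0]))%180)
E
python3 look.py k0
```

```text
clock: 6.97
position: [0.5141, 0.0647, 0.3052]
ee_rot: [0.0, -0.103, 0.995, 0.002]
contact_force: [0.4, -0.0, -0.3]
width: 0.0848
gripper_force: 0.0
side [332 141  11  22 164] [337.     151.8293] ((336.7999572753906, 151.39999389648438), (8.7681245803833, 20.93036460876465), 8.13010311126709) [ 0.6051 -0.1246  0.214 ]
top [368 210  27  11 257] [381.572  214.8677] ((381.0, 215.0), (10.0, 26.0), 90.0) [ 0.6059 -0.1291  0.228 ]
bar [ 0.6057 -0.1282] [np.float64(0.055878641393362884), np.float64(0.021458320226480913)] angle 90.34257810419183
```

View pics/k0.png

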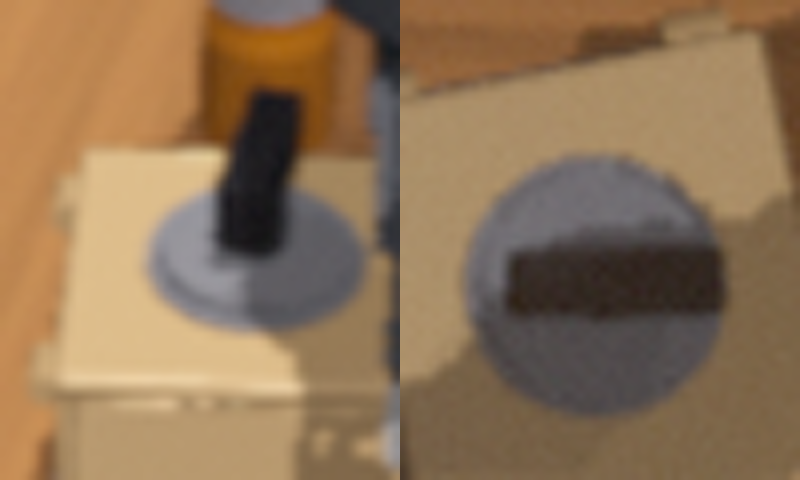

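Bar centred at top pixel (381,215), at angle about 90–91°, world (0.606,-0.128), which agrees with the hinge geometry. Aligning over it.

```bash
python3 - <<'E'
from h import *
import cv2
im=cv2.imread("pics/k0t.png"); m=np.zeros(im.shape[:2],bool); m[205:225,362:400]=im[205:225,362:400].max(2)<75
r,c=np.nonzero(m); P=np.array([onz('top',u,v,.227)[:2] for u,v in zip(c,r)]); w,V=np.linalg.eigh(np.cov(P.T)); print(P.mean(0),np.degrees(np.arctan2(V[1,1],V[0,1]))%180,np.sqrt(12*w))
E
python3 -m pendant '[{"dx":0,"dy":0,"dz":0,"rx":0,"ry":0,"rz":5.5,"hand":0.085},{"dx":0,"dy":0,"dz":0,"rx":0,"ry":0,"rz":5.5,"hand":0.085},{"dx":-0.013,"dy":-0.0275,"dz":0,"rx":0,"ry":0,"rz":0,"hand":0.085},{"dx":-0.013,"dy":-0.0275,"dz":0,"rx":0,"ry":0,"rz":0,"hand":0.085},{"dx":-0.013,"dy":-0.0275,"dz":0,"rx":0,"ry":0,"rz":0,"hand":0.085},{"dx":-0.013,"dy":-0.0275,"dz":0,"rx":0,"ry":0,"rz":0,"hand":0.085},{"dx":-0.013,"dy":-0.0275,"dz":0,"rx":0,"ry":0,"rz":0,"hand":0.085},{"dx":-0.013,"dy":-0.0275,"dz":0,"rx":0,"ry":0,"rz":0,"hand":0.085},{"dx":-0.013,"dy":-0.0275,"dz":0,"rx":0,"ry":0,"rz":0,"hand":0.085},{"dx":0,"dy":0,"dz":0,"rx":0,"ry":0,"rz":0,"hand":0.085},{"dx":0,"dy":0,"dz":0,"rx":0,"ry":0,"rz":0,"hand":0.085}]'
```

```text
[ 0.60581522 -0.12899502] 94.54805843033907 [0.02133184 0.05598197]
clock: 7.98
position: [0.6085, -0.135, 0.3035]
ee_rot: [-0.001, -0.002, 1.0, 0.0]
contact_force: [-0.1, -0.1, -0.3]
width: 0.0852
gripper_force: 0.0
```

```bash
python3 - <<'E'
from h import *
import cv2
im=cv2.imread("pics/k0t.png").max(2).astype(float)
print(im[204:226,366:397:5].astype(int))
T=[];B=[];cs=range(370,394)
for c in cs:
    col=im[205:227,c]; 
    i=np.nonzero(col<85)[0]
    a,b=i[0],i[-1]
    T.append(205+a-(85-col[a])/(col[a-1]-col[a])); B.append(205+b+(85-col[b])/(col[b+1]-col[b]))
for e,z in((T,.228),(B,.228)):
    p=np.polyfit(cs,e,1); A,C=[onz('top',c,np.polyval(p,c),z) for c in(370,393)]; d=A-C; print(p,np.degrees(np.arctan2(d[1],d[0])),A,C)
E
```

```text
[[159 112 114 114 113 148 169]
 [145 115 115 115 115 112 172]
 [132 115 114 116 111  94 168]
 [119 115 113 114  94  98 144]
 [115 116 111  96  84  90 128]
 [113 113  95  84  84  83 125]
 [112 101  77  73  68  69 125]
 [112  75  63  58  58  52 118]
 [113  61  58  50  50  50 118]
 [112  56  51  50  49  47 120]
 [115  56  52  49  52  50 114]
 [108  52  52  54  48  50 118]
 [ 98  51  50  51  47  51 111]
 [ 87  50  51  54  50  48 112]
 [ 79  54  50  49  52  47 116]
 [ 81  62  65  58  65  66 121]
 [ 77  76  74  71  73  78 123]
 [ 77  77  78  79  78  81 123]
 [ 73  80  77  82  78  85 124]
 [ 78  79  82  83  78  84 125]
 [ 86  78  82  79  75  85 124]
 [ 97  81  83  82  82  85 126]]Traceback (most recent call last):
  File "<stdin>", line 10, in <module>
IndexError: index 22 is out of bounds for axis 0 with size 22
```

```bash
python3 -m pendant '[{"dx":0.0025,"dy":0.0065,"dz":0.02,"rx":0,"ry":0,"rz":0.6,"hand":0.085},{"dx":0,"dy":0,"dz":0.025,"rx":0,"ry":0,"rz":0,"hand":0.085},{"dx":0,"dy":0,"dz":0.0,"rx":0,"ry":0,"rz":0,"hand":0.085}]'
python3 -m pendant '[{"dx":0,"dy":0,"dz":0.02,"rx":0,"ry":0,"rz":-0.6,"hand":0.085},{"dx":0,"dy":0,"dz":0.02,"rx":0,"ry":0,"rz":0,"hand":0.085},{"dx":0,"dy":0,"dz":0.015,"rx":0,"ry":0,"rz":0,"hand":0.085},{"dx":0,"dy":0,"dz":0.011,"rx":0,"ry":0,"rz":0,"hand":0.085},{"dx":0,"dy":0,"dz":0.0,"rx":0,"ry":0,"rz":0,"hand":0.085}]'
python3 -c "
from rig import manip
import cv2
a=manip.get_image('side')['frame'];cv2.imwrite('pics/g0.png',cv2.resize(a[110:190,295:375,::-1],None,fx=6,fy=6,interpolation=2))"
```

```text
clock: 8.23
position: [0.6024, -0.1242, 0.2551]
ee_rot: [-0.004, 0.001, 1.0, 0.002]
contact_force: [-1.3, 0.4, -0.4]
width: 0.0847
gripper_force: 0.0
clock: 8.65
position: [0.6043, -0.1249, 0.1919]
ee_rot: [-0.002, -0.005, 1.0, 0.001]
contact_force: [0.2, -0.1, -0.3]
width: 0.0852
gripper_force: 0.0
```

View pics/g0.png

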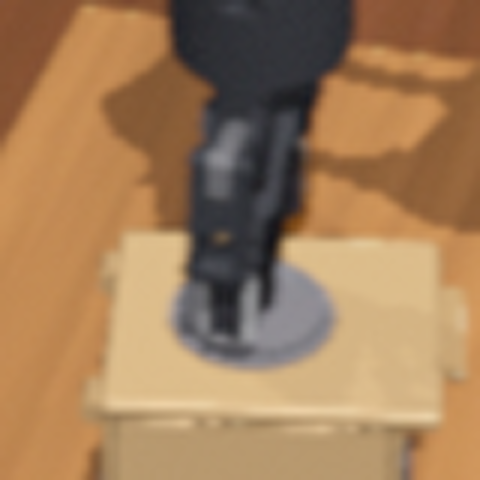

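```bash
python3 -c "
from h import *
from rig import manip
s=manip.get_state();print(s['position'],R.from_quat(s['ee_rot'],scalar_first=True).as_matrix()[:,1:],s['moment'],s['qpos'])
for X in([.604,-.0800,.195],[.604,-.065,.195],[.606,-.1005,.2],[.606,-.1005,.228]):
  p=proj('side',X);print(X,p,(p-[295,110])*6)
"
```

```text
[ 0.60514809 -0.12513746  0.19331231] [[-9.29614473e-03 -1.36225436e-03]
 [ 9.99956650e-01  5.17215116e-04]
 [ 5.29856971e-04 -9.99998938e-01]] [-0.03562118 -0.03509176  0.01221083] [-3.16498170e-01  3.62993133e-01  1.47043392e+00  6.99075672e-05
  1.30962118e+00 -1.89660924e+00]
[0.604, -0.08, 0.195] [332.97137815 168.16055548] [227.82826892 348.96333289]
[0.604, -0.065, 0.195] [331.4750455  171.80657042] [218.85027303 370.8394225 ]
[0.606, -0.1005, 0.2] [334.2552814  161.63730566] [235.53168842 309.82383397]
[0.606, -0.1005, 0.228] [334.4617159  152.93182561] [236.7702954  257.59095366]
```

The finger (tip at side crop (235,340)) straddles the bar's +y end as projected. I'll trim y and close at 25 N.

```bash
python3 -m pendant '[{"dx":0,"dy":-0.0035,"dz":0,"rx":0,"ry":0,"rz":0,"hand":0.07},{"dx":0,"dy":0,"dz":0,"rx":0,"ry":0,"rz":0,"hand":0.06},{"dx":0,"dy":0,"dz":0,"rx":0,"ry":0,"rz":0,"hand":0.05},{"dx":0,"dy":0,"dz":0,"rx":0,"ry":0,"rz":0,"hand":0.05},{"dx":0,"dy":0,"dz":0,"rx":0,"ry":0,"rz":0,"hand":0.05},{"dx":0,"dy":0,"dz":0,"rx":0,"ry":0,"rz":0,"hand":0.05},{"dx":0,"dy":0,"dz":0,"rx":0,"ry":0,"rz":0,"hand":0.05},{"dx":0,"dy":0,"dz":0,"rx":0,"ry":0,"rz":0,"hand":0.05}]' 25
cat > s.py <<'E'
from h import *
from rig import manip
s=manip.get_state();y=R.from_quat(s['ee_rot'],scalar_first=True).as_matrix()[:,1]
print('t%.2f pos %s yaw %.2f'%(s['clock'],s['position'].round(4),np.degrees(np.arctan2(y[1],y[0]))),'F',s['contact_force'].round(1),'M',s['moment'].round(3),'w %.4f g %.1f j6 %.3f'%(s['width'],s['gripper_force'],s['qpos'][5]))
E
python3 s.py
```

```text
clock: 9.37
position: [0.6065, -0.1294, 0.1951]
ee_rot: [0.001, -0.004, 1.0, -0.001]
contact_force: [0.5, -0.7, 5.9]
width: 0.0555
gripper_force: 32.0
t9.37 pos [ 0.6065 -0.1294  0.1951] yaw 90.51 F [ 0.5 -0.7  5.9] M [-0.121  0.053 -0.028] w 0.0555 g 32.0 j6 -1.902
```

```bash
python3 -m pendant '[{"dx":0,"dy":0,"dz":0,"rx":0,"ry":0,"rz":3,"hand":0.05},{"dx":0,"dy":0,"dz":0,"rx":0,"ry":0,"rz":3,"hand":0.05},{"dx":0,"dy":0,"dz":0,"rx":0,"ry":0,"rz":3,"hand":0.05}]' >/dev/null; python3 s.py
python3 -m pendant '[{"dx":0,"dy":0,"dz":0,"rx":0,"ry":0,"rz":3,"hand":0.05}]' >/dev/null; python3 s.py
python3 -m pendant '[{"dx":0,"dy":0,"dz":0,"rx":0,"ry":0,"rz":3,"hand":0.05}]' >/dev/null; python3 s.py
```

```text
t9.62 pos [ 0.6064 -0.1294  0.195 ] yaw 81.39 F [-1.6 -0.6  6. ] M [-0.196  0.028  0.1  ] w 0.0555 g 32.1 j6 -1.743
t9.70 pos [ 0.6064 -0.1295  0.1951] yaw 78.39 F [-0.  -1.   5.4] M [-0.162  0.044  0.107] w 0.0555 g 32.1 j6 -1.690
t9.78 pos [ 0.6064 -0.1295  0.1951] yaw 75.39 F [-1.  -1.5  5.3] M [-0.17   0.064  0.091] w 0.0556 g 32.1 j6 -1.638
```

```bash
echo "import sys; sys.exit(s['moment'][2]>0.25)" >> s.py
python3 -m pendant '[{"dx":0,"dy":0,"dz":0,"rx":0,"ry":0,"rz":2,"hand":0.05}]' >/dev/null; python3 s.py &&
python3 -m pendant '[{"dx":0,"dy":0,"dz":0,"rx":0,"ry":0,"rz":2,"hand":0.05}]' >/dev/null && python3 s.py &&
python3 -m pendant '[{"dx":0,"dy":0,"dz":0,"rx":0,"ry":0,"rz":2,"hand":0.05}]' >/dev/null && python3 s.py &&
python3 -m pendant '[{"dx":0,"dy":0,"dz":0,"rx":0,"ry":0,"rz":2,"hand":0.05}]' >/dev/null && python3 s.py &&
python3 -m pendant '[{"dx":0,"dy":0,"dz":0,"rx":0,"ry":0,"rz":2,"hand":0.05}]' >/dev/null && python3 s.py &&
python3 -m pendant '[{"dx":0,"dy":0,"dz":0,"rx":0,"ry":0,"rz":2,"hand":0.05}]' >/dev/null && python3 s.py &&
python3 -m pendant '[{"dx":0,"dy":0,"dz":0,"rx":0,"ry":0,"rz":2,"hand":0.05}]' >/dev/null && python3 s.py &&
python3 -m pendant '[{"dx":0,"dy":0,"dz":0,"rx":0,"ry":0,"rz":2,"hand":0.05}]' >/dev/null && python3 s.py
```

```text
t9.87 pos [ 0.6064 -0.1295  0.1951] yaw 73.40 F [-0.7 -0.8  6.4] M [-0.136  0.078  0.078] w 0.0556 g 32.1 j6 -1.603False
```

```bash
sed -i 's/sys.exit(\(.*\))$/sys.exit(int(\1))/' s.py
python3 -m pendant '[{"dx":0,"dy":0,"dz":0,"rx":0,"ry":0,"rz":2,"hand":0.05}]' >/dev/null; python3 s.py &&
python3 -m pendant '[{"dx":0,"dy":0,"dz":0,"rx":0,"ry":0,"rz":2,"hand":0.05}]' >/dev/null && python3 s.py &&
python3 -m pendant '[{"dx":0,"dy":0,"dz":0,"rx":0,"ry":0,"rz":2,"hand":0.05}]' >/dev/null && python3 s.py &&
python3 -m pendant '[{"dx":0,"dy":0,"dz":0,"rx":0,"ry":0,"rz":2,"hand":0.05}]' >/dev/null && python3 s.py &&
python3 -m pendant '[{"dx":0,"dy":0,"dz":0,"rx":0,"ry":0,"rz":2,"hand":0.05}]' >/dev/null && python3 s.py &&
python3 -m pendant '[{"dx":0,"dy":0,"dz":0,"rx":0,"ry":0,"rz":2,"hand":0.05}]' >/dev/null && python3 s.py &&
python3 -m pendant '[{"dx":0,"dy":0,"dz":0,"rx":0,"ry":0,"rz":2,"hand":0.05}]' >/dev/null && python3 s.py &&
python3 -m pendant '[{"dx":0,"dy":0,"dz":0,"rx":0,"ry":0,"rz":2,"hand":0.05}]' >/dev/null && python3 s.py
```

```text
t9.95 pos [ 0.6064 -0.1295  0.1951] yaw 71.44 F [-0.4 -1.6  6.5] M [-0.163  0.033  0.039] w 0.0557 g 32.1 j6 -1.569
t10.03 pos [ 0.6064 -0.1295  0.1951] yaw 69.44 F [-0.6 -1.1  6.5] M [-0.202  0.083  0.074] w 0.0555 g 32.1 j6 -1.534
t10.12 pos [ 0.6064 -0.1295  0.1951] yaw 67.44 F [ 0.2 -2.2  5.6] M [-0.135  0.07   0.058] w 0.0554 g 32.1 j6 -1.499
t10.20 pos [ 0.6064 -0.1295  0.1951] yaw 65.44 F [-0.7 -0.9  5.7] M [-0.169  0.079  0.066] w 0.0557 g 32.1 j6 -1.464
t10.28 pos [ 0.6064 -0.1295  0.195 ] yaw 63.44 F [ 0.5 -0.8  5.5] M [-0.19   0.069  0.08 ] w 0.0553 g 32.1 j6 -1.429
t10.37 pos [ 0.6064 -0.1296  0.1951] yaw 61.44 F [-0.5 -1.7  4.7] M [-0.167 -0.016  0.075] w 0.0558 g 32.1 j6 -1.394
t10.45 pos [ 0.6064 -0.1296  0.1951] yaw 59.43 F [ 0.3 -0.5  6.1] M [-0.194  0.074  0.063] w 0.0558 g 32.1 j6 -1.359
t10.53 pos [ 0.6064 -0.1295  0.1951] yaw 57.44 F [-1.2 -1.5  6.1] M [-0.222  0.052  0.045] w 0.0556 g 32.1 j6 -1.324
```

```bash

python3 -m pendant '[{"dx":0,"dy":0,"dz":0,"rx":0,"ry":0,"rz":2,"hand":0.05}]' >/dev/null; python3 s.py &&
python3 -m pendant '[{"dx":0,"dy":0,"dz":0,"rx":0,"ry":0,"rz":2,"hand":0.05}]' >/dev/null && python3 s.py &&
python3 -m pendant '[{"dx":0,"dy":0,"dz":0,"rx":0,"ry":0,"rz":2,"hand":0.05}]' >/dev/null && python3 s.py &&
python3 -m pendant '[{"dx":0,"dy":0,"dz":0,"rx":0,"ry":0,"rz":2,"hand":0.05}]' >/dev/null && python3 s.py &&
python3 -m pendant '[{"dx":0,"dy":0,"dz":0,"rx":0,"ry":0,"rz":2,"hand":0.05}]' >/dev/null && python3 s.py &&
python3 -m pendant '[{"dx":0,"dy":0,"dz":0,"rx":0,"ry":0,"rz":2,"hand":0.05}]' >/dev/null && python3 s.py &&
python3 -m pendant '[{"dx":0,"dy":0,"dz":0,"rx":0,"ry":0,"rz":2,"hand":0.05}]' >/dev/null && python3 s.py &&
python3 -m pendant '[{"dx":0,"dy":0,"dz":0,"rx":0,"ry":0,"rz":2,"hand":0.05}]' >/dev/null && python3 s.py &&
python3 -m pendant '[{"dx":0,"dy":0,"dz":0,"rx":0,"ry":0,"rz":2,"hand":0.05}]' >/dev/null && python3 s.py &&
python3 -m pendant '[{"dx":0,"dy":0,"dz":0,"rx":0,"ry":0,"rz":2,"hand":0.05}]' >/dev/null && python3 s.py &&
python3 -m pendant '[{"dx":0,"dy":0,"dz":0,"rx":0,"ry":0,"rz":2,"hand":0.05}]' >/dev/null && python3 s.py
```

```text
t10.62 pos [ 0.6064 -0.1296  0.1951] yaw 55.44 F [-0.2 -0.2  6.1] M [-0.171  0.08   0.094] w 0.0551 g 32.1 j6 -1.290
t10.70 pos [ 0.6064 -0.1296  0.1951] yaw 53.44 F [ 0.3 -0.9  5.1] M [-0.158  0.119  0.089] w 0.0556 g 32.1 j6 -1.255
t10.78 pos [ 0.6063 -0.1296  0.195 ] yaw 51.44 F [-0.5 -1.8  5.5] M [-0.213  0.118  0.107] w 0.0556 g 32.1 j6 -1.220
t10.87 pos [ 0.6063 -0.1296  0.195 ] yaw 49.44 F [ 0.4 -0.6  5.4] M [-0.225  0.141  0.058] w 0.0555 g 32.1 j6 -1.185
t10.95 pos [ 0.6063 -0.1296  0.1951] yaw 47.44 F [-0.9 -1.3  6.6] M [-0.195  0.035  0.012] w 0.0554 g 32.1 j6 -1.150
t11.03 pos [ 0.6063 -0.1296  0.1951] yaw 45.44 F [ 1.1 -1.3  5.4] M [-0.287  0.133  0.108] w 0.0558 g 32.1 j6 -1.115
t11.12 pos [ 0.6063 -0.1296  0.1951] yaw 43.44 F [ 0.3 -1.6  6.1] M [-0.225  0.105  0.113] w 0.0558 g 32.1 j6 -1.080
t11.20 pos [ 0.6063 -0.1296  0.1951] yaw 41.44 F [-0.2 -1.5  5.6] M [-0.205  0.121  0.077] w 0.0555 g 32.1 j6 -1.045
t11.28 pos [ 0.6063 -0.1296  0.1951] yaw 39.44 F [-0.8 -2.1  6.2] M [-0.257  0.087  0.049] w 0.0555 g 32.1 j6 -1.010
t11.37 pos [ 0.6062 -0.1296  0.1951] yaw 37.44 F [-0.7 -1.   6.4] M [-0.216  0.115  0.111] w 0.0556 g 32.2 j6 -0.975
t11.45 pos [ 0.6062 -0.1296  0.195 ] yaw 35.51 F [-0.1 -1.3  6. ] M [-0.225  0.19   0.628] w 0.0560 g 32.2 j6 -0.942
```

The collar hit its stop between yaw 37.4° and 35.5°. I'll turn about 8° more, watching for the plateau.

```bash

python3 -m pendant '[{"dx":0,"dy":0,"dz":0,"rx":0,"ry":0,"rz":2,"hand":0.05}]' >/dev/null; python3 s.py
python3 -m pendant '[{"dx":0,"dy":0,"dz":0,"rx":0,"ry":0,"rz":2,"hand":0.05}]' >/dev/null ; python3 s.py 
python3 -m pendant '[{"dx":0,"dy":0,"dz":0,"rx":0,"ry":0,"rz":2,"hand":0.05}]' >/dev/null ; python3 s.py
python3 -m pendant '[{"dx":0,"dy":0,"dz":0,"rx":0,"ry":0,"rz":2,"hand":0.05}]' >/dev/null ; python3 s.py
```

```text
t11.53 pos [ 0.6062 -0.1296  0.1951] yaw 33.53 F [-0.7 -0.4  6. ] M [-0.179  0.117  0.612] w 0.0555 g 32.1 j6 -0.907
t11.62 pos [ 0.6062 -0.1296  0.1951] yaw 31.53 F [ 0.5 -1.   6.2] M [-0.208  0.125  0.599] w 0.0553 g 32.1 j6 -0.872
t11.70 pos [ 0.6062 -0.1296  0.1951] yaw 29.54 F [-1.  -1.2  6. ] M [-0.151  0.148  0.59 ] w 0.0558 g 32.1 j6 -0.837
t11.78 pos [ 0.6062 -0.1296  0.1951] yaw 27.54 F [-0.7 -1.4  5.9] M [-0.153  0.176  0.604] w 0.0556 g 32.0 j6 -0.802
```

Plateau at 0.6 N·m over 8–9° is a clear clutch slip. Releasing and retreating.

```bash

python3 -m pendant '[{"dx":0,"dy":0,"dz":0,"rx":0,"ry":0,"rz":0,"hand":0.06},{"dx":0,"dy":0,"dz":0,"rx":0,"ry":0,"rz":0,"hand":0.07},{"dx":0,"dy":0,"dz":0,"rx":0,"ry":0,"rz":0,"hand":0.085},{"dx":0,"dy":0,"dz":0,"rx":0,"ry":0,"rz":0,"hand":0.085},{"dx":0,"dy":0,"dz":0,"rx":0,"ry":0,"rz":0,"hand":0.085},{"dx":0,"dy":0,"dz":0,"rx":0,"ry":0,"rz":0,"hand":0.085}]' >/dev/null; python3 s.py
python3 -m pendant '[{"dx":0,"dy":0,"dz":-0.01,"rx":0,"ry":0,"rz":0,"hand":0.085},{"dx":0,"dy":0,"dz":-0.02,"rx":0,"ry":0,"rz":0,"hand":0.085},{"dx":0,"dy":0,"dz":-0.03,"rx":0,"ry":0,"rz":0,"hand":0.085},{"dx":0,"dy":0,"dz":-0.03,"rx":0,"ry":0,"rz":0,"hand":0.085},{"dx":0,"dy":0,"dz":-0.03,"rx":0,"ry":0,"rz":0,"hand":0.085},{"dx":0.03,"dy":0.01,"dz":0,"rx":0,"ry":0,"rz":0,"hand":0.085},{"dx":0.03,"dy":0.01,"dz":0,"rx":0,"ry":0,"rz":0,"hand":0.085},{"dx":0.03,"dy":0.01,"dz":0,"rx":0,"ry":0,"rz":0,"hand":0.085},{"dx":0.03,"dy":0.01,"dz":0,"rx":0,"ry":0,"rz":0,"hand":0.085},{"dx":0.03,"dy":0.01,"dz":0,"rx":0,"ry":0,"rz":0,"hand":0.085},{"dx":0.02,"dy":0.01,"dz":0,"rx":0,"ry":0,"rz":0,"hand":0.085},{"dx":0,"dy":0,"dz":0,"rx":0,"ry":0,"rz":0,"hand":0.085}]'>/dev/null; python3 s.py
python3 look.py k1
```

```text
t12.28 pos [ 0.6055 -0.1288  0.1932] yaw 27.53 F [ 0.5 -0.8  0.7] M [ 0.001 -0.001  0.029] w 0.0850 g 0.0 j6 -0.803
t13.28 pos [0.5796 0.054  0.3147] yaw 27.79 F [-0.6 -0.  -0.7] M [-0.007  0.005  0.062] w 0.0852 g 0.0 j6 -0.514
side [315 130  35  15 328] [330.9085 134.4726] ((332.0, 137.0), (14.0, 34.0), 90.0) [ 0.6401 -0.1955  0.214 ]
top [371 202  21  27 292] [381.0548 214.8664] ((380.7611389160156, 215.3120880126953), (27.45418930053711, 11.891495704650879), 61.38954162597656) [ 0.6059 -0.128   0.228 ]
bar [ 0.6051 -0.1276] [np.float64(0.02567984692210122), np.float64(0.05869328224972918)] angle 28.495473268824668
```

View pics/k1.png

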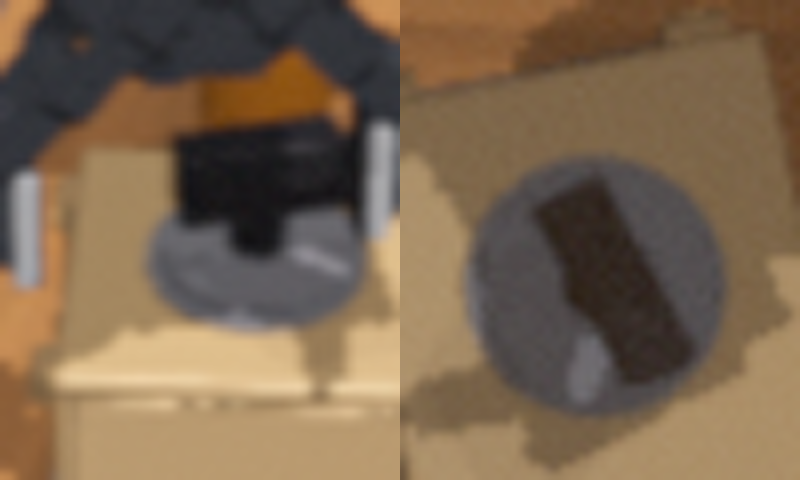

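View pics/k1t.png

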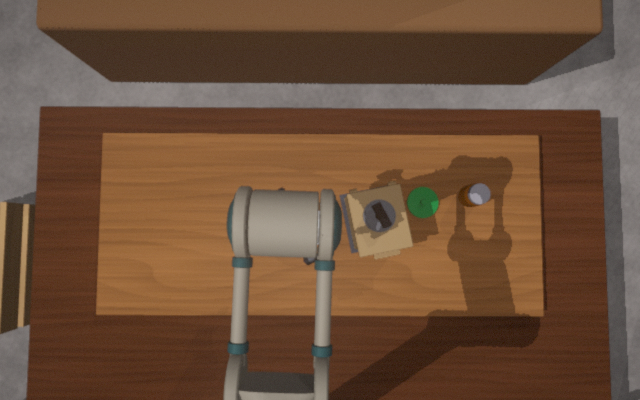

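The lid is flat shut and the knob bar is at about 28°, matching the tool's final yaw. The jar lid (424,203) and jar (478,195) have not moved, and the gripper is clear.

```bash
python3 -c "
from rig import manip
print(manip.sign_off())"
```

```text
the job is handed in; nothing more can be done
None
```

The job is handed in at about 13 s on the robot's clock: the lid is shut, and I turned the knob clockwise about 8–9° past the collar's stop at a steady 0.6 N·m, then let go. The jar and jar lid are where they started; the arm hid the bowl in the last top picture, so I did not see it at the end, but I never felt contact with it.

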